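# Pass a box of parts through the sprung hatch flap

## Robot

A 6-joint arm with a two-finger parallel gripper is mounted at the origin on a cart in front of the work surface, level with it; the furniture and walls round the work are solid. World frame = base frame: x ahead of the robot, y to its left, z up, the work surface at z = 0. Lengths are in m, angles in rad, forces in N, time in s.
With the tool pointing down it reaches from about 0.3 to 0.825 m from the base axis. Payload 5.4 kg.
Tool frame: the origin (TCP) lies at the very end of the fingers, on their centre line; the grasp point (between the pads) lies 19 mm behind it (hold_point_z is the distance from the TCP to the grasp point, in m); z points along the fingers, y is the line along which they close (so a half turn about z gives the same grasp; the last joint's range is limited). The gripper opens to 92 mm and grips with 3 to 60 N. Pads are 20 mm wide; open, the fingers measure 128 mm over their backs; the gripper's body (75 mm by 189 mm) begins 69 mm behind the grasp point.
Start: joints at [-1.355, 0.158, 1.597, -0, 1.386, -0.21], TCP at [0.237, -0.524, 0.215] pointing down, gripper open.
Joint ranges: [-2.91, 2.91], [-0.94, 2.29], [0.18, 2.7], [-1.29, 4.43], [0.17, 2.64], [-3, 3]. Speed limits (rad/s): [2.57, 2.57, 3.14, 3.14, 3.14, 3.14].

## Interface

Orientations are given as a 3x3 rotation matrix whose columns are the frame's x, y, z axes.
In Python, from cell import move_pose, move_l, movej, ungrasp, grasp, sleep, ik, get_image, camera_params, IKError, sign_off, read_t, read_q, read_joint_velocities, read_effort, read_ee_pos, read_eef_rot, read_ft_force, read_ft_torque, read_opening, read_gripper_force, hold_point_z gives the robot as it stands. The module is installed in compiled form; this text tells all that it offers. Calls block until the motion is done:
- move_pose(position, orientation): joint-space move of the TCP to a pose.
- move_l(position, rot=None, v=0.15, until_force=None): straight line of the TCP; rot=None keeps the orientation; v is the mean speed in m/s. With until_force (N) it stops when the force on the tool has changed by that much, and returns True; else False.
- movej(angles): joint-space move.
- ungrasp() and grasp(f_grip=None): open the fingers fully, or close them until they stop; f_grip is the grip in N (None keeps the last).
- sleep(seconds).
- ik(position, orientation): joint angles nearest the present ones, or None.
- get_image(name): name is "scene" or "top" or "wrist"; returns the picture (400x640x3 uint8, blue, green, red); there is no depth.
- camera_params(name): a dict with "vfov" (degrees; the focal length in pixels is half the picture's height over the tangent of half this angle, whatever the lens; pixels are square), "cx", "cy" (the principal point, pixels), "dist_coeffs" ([k1, k2, p1, p2, k3] as OpenCV has them; the pictures are not rectified), "xyz" and "attitude" of the camera in the world. Camera axes: x right, y up, looking along -z (the intrinsics and any distortion apply to the point x, -y, -z); pixel columns grow to the right and rows downward; lengths in m; the calibration is good to about 2 mm. A picture is of the moment at which its call begins: read the wrist's pose just before it. camera_params takes no time and is no camera call; for the wrist camera it gives the pose at the moment of the call.
A pose or a line that the arm cannot do raises IKError and nothing moves.
- sign_off(): hands the job in; it is judged then, once.
Readings, each from a call of its own:
- read_t(): time.
- read_q(): joint angles.
- read_joint_velocities(): joint speeds.
- read_effort(): joint torques, N m.
- read_ee_pos(): TCP position.
- read_eef_rot(): TCP orientation.
- read_ft_force(): force on the tool from outside, world axes, zero at the start.
- read_ft_torque(): the same for the moment, N m.
- read_opening(): finger opening in m.
- read_gripper_force(): force on a finger pad.
Only numpy, scipy, OpenCV 4.12 (cv2) and the standard library are available. Lean on these libraries where they do the work, as an engineer would, in place of code of your own. Each camera call takes 0.05 s, during which the arm holds its last target. There are 200 camera calls.

## Task

Set the small clear box of parts down flat on the hatch's entry tray, in front of the closed flap, then push it along through the sprung flap until it meets the rubber-faced buffer of the end stop inside. Press it home there for a moment with a gentle push of about 10 N, then withdraw without dragging the box back, so that the flap shuts behind it and the box stays lying flat and square before the stop. Do not force anything and leave the other loose things where they are.

Things in the scene. Friction and masses are not known exactly. Their poses are not given: they have to be found in the camera images.
- small_box_centre (a point): centre of the small clear open-topped box of metal bits (bits fixed in it), 13 mm above its underside. 53 mm along its x, 65 along y over the rim, 26 high; the walls where it touches things are 50 x 62 mm. About 0.1 kg, z up. Starts on the bench left or right of the hatch. Pick it across the 50 mm; it goes through the hatch with its long side across the way
- hatch: grey and aluminium transfer hatch fixed on the bench, 295 x 100 x 39 mm. Origin: on the bench, under the middle of the flap line; x points inward along the way through, y to its left, z up. Its base plate, 4 mm thick (parts lie 4 mm above the bench), runs from x = -110 to +185 mm. Polished: low friction
- hatch_tray (a point): middle of the entry tray, on the base plate, at hatch x = -80 mm; axes as the hatch. The tray (hatch x = -110 to -20) is open above and in front, between two guides whose tops are 22 mm above the bench and which funnel from 84 mm apart at the mouth to 66 mm at the gate (hatch x = -20 to 0, cheeks 36 mm high, 70 mm apart)
- hatch_slot (a point): middle of the roof slot, on the roof's top 39 mm above the bench, at hatch x = +80 mm; axes as the hatch. Behind the flap the channel is 77 mm wide (walls at hatch y = -35.5 and +42) and roofed (underside 36 mm up) but for a slot 50 mm wide, open to the front, from the gate to the rear wall: a narrow pusher standing in it (shut fingers) can follow the box in from behind
- flap (a joint): the flap: upright aluminium plate 68 x 26 x 3 mm on a vertical sprung hinge pin at the gate's left (hatch x +4.5, y +38.5 mm). 0 = shut across the way; grows to 1.6 rad as its right edge swings inward (never outward). Its spring shuts it: 0.015 N m shut, 0.03 fully open (up to 3 N at the box). It shuts once the box's rear is 75 mm past the flap line and the pusher is lifted out
- stop: end stop: aluminium block 63 mm wide, 22 high, small dark screw head on top, rigid across the channel 160 to 166 mm past the flap line. Origin: middle of the foot of its front face, on the base plate; x inward as the hatch. In front of it stands a rubber-faced buffer plate (60 x 20 mm) on a jammed screw that gives nothing; its face is 5 to 25 mm before the block, set anew and not measured: feel for it
- big_box: a bystander: a larger clear box of metal bits, 88 x 121 x 42 mm, on the other side of the hatch from the small box. Origin: centre of its underside
- loupe_1: a bystander: a black loupe 34 mm wide, 31 mm high. Origin: centre of its underside
- block: a bystander: a plain aluminium setting block 30 x 50 x 20 mm. Origin: centre of its underside
Not all that is in view belongs to the job. Of the things like the part that bears small_box_centre, leave any that is purple; of the rest the smaller one is meant.

How it is judged:
By the outcome, as a careful person would: the job done as asked, in the order asked, and still so for the second after the job is handed in, with the robot touching nothing.
It also fails if it takes over 72 s, if anything falls off the work surface, if the arm or the gripper's body presses on something with over 40 N, if the wrist force passes 120 N, or if a joint passes its speed limit or range.

## Working session

There is one attempt and no reset: what is moved stays moved. The work goes in short steps, each a Python script; the robot and the scene stay as the last script left them, time stands still between calls to the robot, and variables do not carry over. Pictures are saved under pics/ and viewed, at most 10 in all, crops included, and the job is handed in when it is done.

```bash
mkdir -p pics
cat > h.py <<'E'
import numpy as np, cv2
from cell import *
def K(p):
    f=200/np.tan(np.radians(p["vfov"])/2); return np.array([[f,0,p["cx"]],[0,f,p["cy"]],[0,0,1]])
def ray(p,uv):
    n=cv2.undistortPoints(np.array([[uv]],float),K(p),np.array(p["dist_coeffs"]))[0,0]
    return np.array(p["attitude"])@np.array([n[0],-n[1],-1.])
def onz(p,uv,z):
    o=np.array(p["xyz"]); d=ray(p,uv); return o+d*(z-o[2])/d[2]
def proj(p,X):
    c=np.array(p["attitude"]).T@(np.array(X)-np.array(p["xyz"])); 
    return cv2.projectPoints(np.array([[c[0],-c[1],-c[2]]]),np.zeros(3),np.zeros(3),K(p),np.array(p["dist_coeffs"]))[0][0,0]
E
python3 - <<'E'
from h import *
for n in("top","scene"):
    p=camera_params(n); print(n,p); cv2.imwrite(f"pics/{n}0.png",get_image(n))
print(read_t(),hold_point_z if not callable(hold_point_z) else hold_point_z())
E
```

```text
top {'vfov': 42.044174231574196, 'cx': 320.98969466026523, 'cy': 201.17675659211073, 'dist_coeffs': array([0.0423006, 0.       , 0.       , 0.       , 0.       ]), 'xyz': array([ 0.39393239, -0.04427763,  1.38798049]), 'attitude': array([[ 0.02314111,  0.99330495, -0.11318024],
       [-0.99970729,  0.02219242, -0.00963499],
       [-0.00705874,  0.11337008,  0.99352775]])}
scene {'vfov': 50.1616695670384, 'cx': 329.50278287349255, 'cy': 204.76135419717303, 'dist_coeffs': array([-0.07203634,  0.        ,  0.        ,  0.        ,  0.        ]), 'xyz': array([-0.16473328,  0.40217934,  1.06682803]), 'attitude': array([[-0.53006844,  0.64862252, -0.54618337],
       [-0.8479502 , -0.40759716,  0.33888791],
       [-0.00281246,  0.64277008,  0.76605399]])}
0.1 0.0187
```

View pics/top0.png

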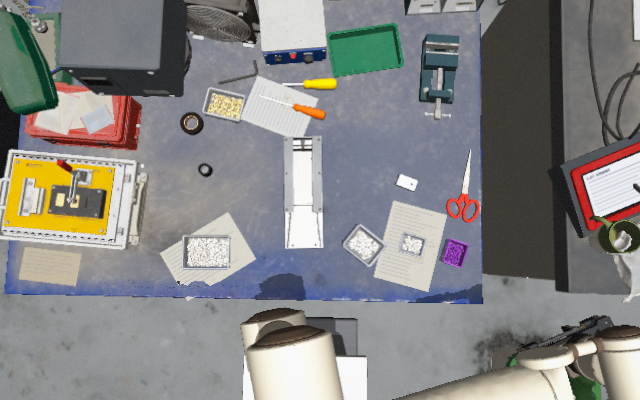

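View pics/scene0.png

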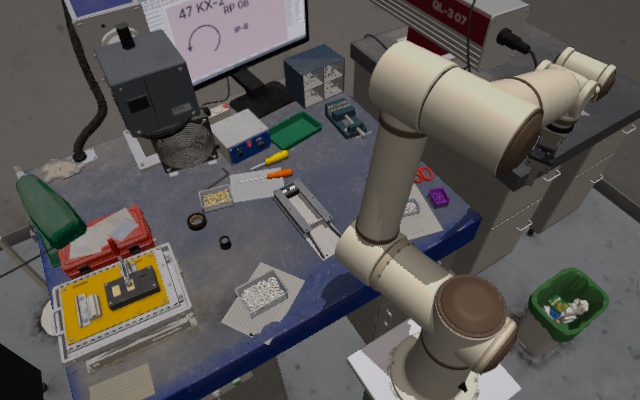

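The top view shows the hatch from (304,247), its mouth, up to (304,137). The small box is at (411,244), with a larger lookalike at (363,244) and a purple one at (454,252). Next I'll measure roughly and get the wrist camera above them.

Run:
```python
from h import *
p=camera_params("top")
for n,uv,z in [("box",(411,244),.02),("mid",(363,244),.02),("purple",(454,252),.02),("mouthL",(286,247),.004),("mouthR",(323,247),.004),("rearL",(286,137),.039),("rearR",(322,137),.039)]:
    print(n,onz(p,uv,z).round(4))
pw=camera_params("wrist"); R=read_eef_rot(); t=read_ee_pos()
print(R.round(3), "cam in tool",(R.T@(pw["xyz"]-t)).round(4),(R.T@pw["attitude"]).round(3),pw["vfov"])
im=cv2.imread("pics/top0.png")
b=onz(p,(411,244),.02)
Rd=np.array([[0,1,0],[1,0,0],[0,0,-1.]])
for yaw in np.radians([-90,0,90,180]):
  c,s=np.cos(yaw),np.sin(yaw); Rr=np.array([[c,s,0],[s,-c,0],[0,0,-1]])
  for x,y in [(b[0],b[1]),(0.38,-.1),(.35,0),(.6,0)]:
    q=ik([x,y,.2],Rr); print(np.degrees(yaw),x,y,None if q is None else np.round(q,2))
```

```text
box [ 0.4424 -0.2688  0.02  ]
mid [ 0.4394 -0.1436  0.02  ]
purple [ 0.4243 -0.3803  0.02  ]
mouthL [0.4273 0.059  0.004 ]
mouthR [ 0.4296 -0.039   0.004 ]
rearL [0.7164 0.0653 0.039 ]
rearR [ 0.7184 -0.0299  0.039 ]
[[ 0.911  0.413 -0.   ]
 [ 0.413 -0.911  0.002]
 [ 0.    -0.002 -1.   ]] cam in tool [ 0.0753 -0.0003 -0.1712] [[ 0.001  0.964  0.267]
 [ 1.    -0.001 -0.001]
 [-0.001  0.267 -0.964]] 70.43504926728681
-90.0 0.4423911314420944 -0.2688475165084262 [-0.78  0.02  1.77 -0.    1.35  2.36]
-90.0 0.38 -0.1 [-0.57 -0.34  2.09 -0.    1.39  2.57]
-90.0 0.35 0 [-0.35 -0.48  2.19 -0.    1.43  2.79]
-90.0 0.6 0 [-0.2   0.23  1.54 -0.    1.37  2.94]
0.0 0.4423911314420944 -0.2688475165084262 [-0.78  0.02  1.77 -0.    1.35  0.79]
0.0 0.38 -0.1 [-0.57 -0.34  2.09 -0.    1.39  1.  ]
0.0 0.35 0 [-0.35 -0.48  2.19 -0.    1.43  1.22]
0.0 0.6 0 [-0.2   0.23  1.54 -0.    1.37  1.37]
90.0 0.4423911314420944 -0.2688475165084262 [-0.78  0.02  1.77 -0.    1.35 -0.78]
90.0 0.38 -0.1 [-0.57 -0.34  2.09 -0.    1.39 -0.57]
90.0 0.35 0 [-0.35 -0.48  2.19 -0.    1.43 -0.35]
90.0 0.6 0 [-0.2   0.23  1.54 -0.    1.37 -0.2 ]
180.0 0.4423911314420944 -0.2688475165084262 [-0.78  0.02  1.77 -0.    1.35 -2.35]
180.0 0.38 -0.1 [-0.57 -0.34  2.09 -0.    1.39 -2.14]
180.0 0.35 0 [-0.35 -0.48  2.19 -0.    1.43 -1.92]
180.0 0.6 0 [-0.2   0.23  1.54 -0.    1.37 -1.77]
```

```bash
cat >> h.py <<'E'
def RD(yaw):
    c,s=np.cos(yaw),np.sin(yaw); return np.array([[c,s,0],[s,-c,0],[0,0,-1.]])
def snap(name):
    p=camera_params("wrist"); im=get_image("wrist"); cv2.imwrite(f"pics/{name}.png",im)
    import pickle; pickle.dump(p,open(f"pics/{name}.pkl","wb")); return p,im
E
python3 - <<'E'
from h import *
move_pose([.442,-.269,.16],RD(np.pi/2)); snap("w_box")
move_pose([.50,.01,.25],RD(np.pi/2)); snap("w_hatch")
print(read_t())
E
```

```text
2.6
```

View pics/w_box.png

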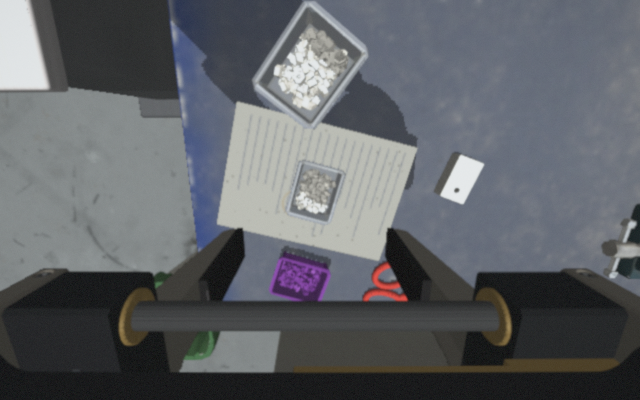

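View pics/w_hatch.png

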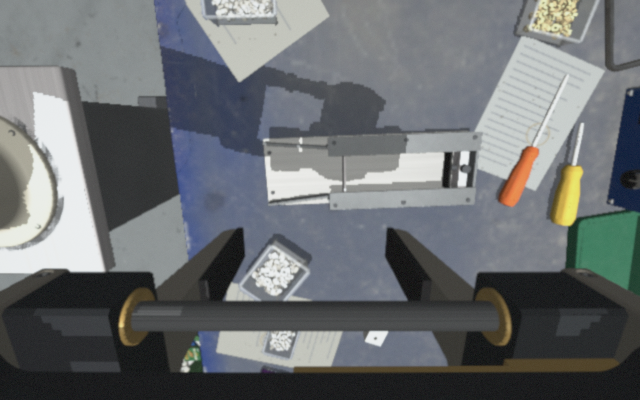

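The box rim is at about (289–344, 160–222) in w_box. In w_hatch the hatch runs from its mouth at (267,170) to the rear at (475,170), with the flap line at about x=345. I'll enlarge both for corners.

Run:
```python
import cv2,numpy as np
a=cv2.imread("pics/w_box.png")[150:230,270:360]; a=cv2.resize(a,None,fx=6,fy=6,interpolation=cv2.INTER_CUBIC)
b=cv2.imread("pics/w_hatch.png")[120:220,255:495]; b=cv2.resize(b,None,fx=3.3333,fy=3.3333,interpolation=cv2.INTER_CUBIC)[:334]
cv2.imwrite("pics/c1.png",a);cv2.imwrite("pics/c2.png",b)
```

```text
(no output)
```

View pics/c1.png

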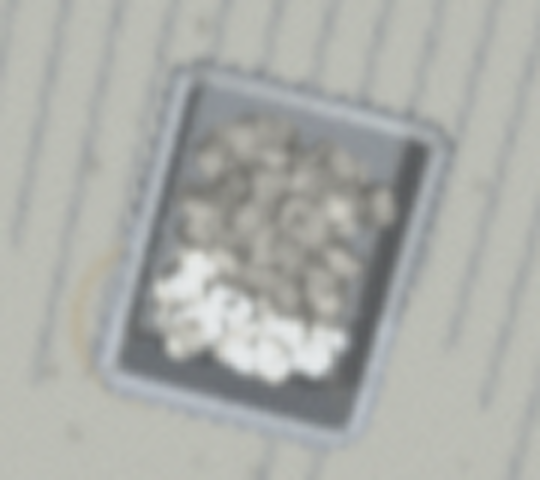

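View pics/c2.png

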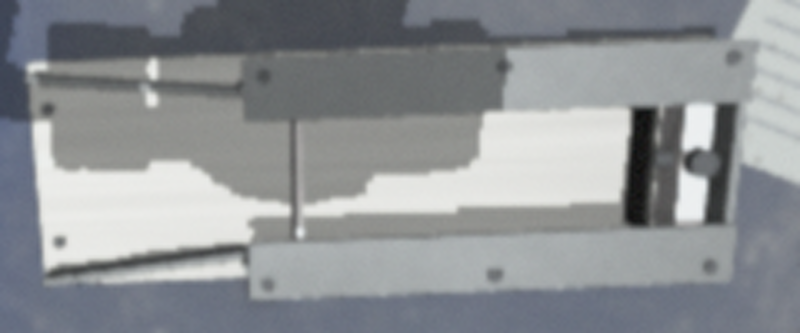

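Run:
```python
from h import *; import pickle
p=pickle.load(open("pics/w_box.pkl","rb"))
c=np.array([onz(p,(270+u/6,150+v/6),.026)[:2] for u,v in [(178,65),(452,138),(352,443),(100,372)]])
d=np.roll(c,-1,0)-c; print(c.round(4)); print("sides",np.linalg.norm(d,axis=1).round(4),"dirs",np.degrees(np.arctan2(d[:,1],d[:,0])).round(1),"centre",c.mean(0).round(4))
pt=camera_params("top"); print("proj box in top",proj(pt,[*c.mean(0),.02]))
p=pickle.load(open("pics/w_hatch.pkl","rb"))
f=lambda u,v,z: onz(p,(255+u*.3,120+v*.3),z)[:2]
for n,u,v,z in [("mL",30,65,.004),("mR",45,283,.004),("gL",243,55,.039),("gR",250,298,.039),("rL",757,42,.039),("rR",733,280,.039),("flL",293,118,.03),("flR",300,240,.03),("bufL",628,108,.024),("bufR",625,222,.024)]: print(n,f(u,v,z).round(4))
```

```text
[[ 0.426  -0.2356]
 [ 0.4756 -0.2489]
 [ 0.4581 -0.3078]
 [ 0.4104 -0.2935]]
sides [0.0513 0.0614 0.0498 0.06  ] dirs [ -15.  -106.5  163.3   74.9] centre [ 0.4425 -0.2715]
proj box in top [412.00231724 243.98206266]
mL [0.4269 0.0594]
mR [ 0.4291 -0.0389]
gL [0.5174 0.0653]
gR [ 0.5215 -0.0352]
rL [0.7199 0.0704]
rR [ 0.7251 -0.0274]
flL [0.5386 0.0395]
flR [ 0.543  -0.0122]
bufL [0.6788 0.043 ]
bufR [ 0.6834 -0.0057]
```

```bash
cat >> h.py <<'E'
HY=np.radians(2.2); HO=np.array([.5379,.0145])
def H(x,y,z):
    c,s=np.cos(HY),np.sin(HY); return [HO[0]+c*x-s*y,HO[1]+s*x+c*y,z]
E
python3 - <<'E'
from h import *
R=RD(np.radians(74.2)); b=[.4425,-.2715]
move_pose([*b,.12],R); ungrasp()
move_l([*b,.03],v=.2); print(move_l([*b,.004],v=.05,until_force=6),read_ee_pos().round(4))
grasp(10); sleep(.2); print("open",read_opening(),read_gripper_force())
move_l([*b,.13],v=.2); print("open",read_opening(),read_t())
move_pose(H(-.08,0,.13),RD(np.pi/2+HY)); sleep(.2); snap("w_held")
move_l(H(-.08,0,.04),v=.2)
print(read_ee_pos().round(4),read_ft_force().round(2),read_opening(),read_t()); snap("w_over")
E
```

```text
False [ 0.4425 -0.2715  0.0039]
open 0.04955536282504902 9.999362896196544
open 0.04919108550286156 6.9833
[0.4586 0.0111 0.0407] [-0.33 -0.07  0.93] 0.04925805620742398 8.925
```

View pics/w_over.png

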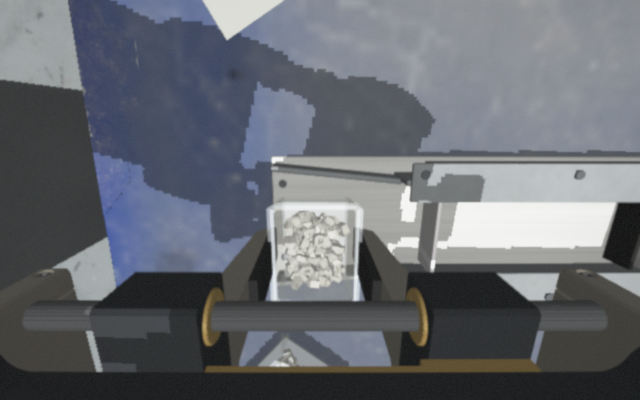

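The box is held level with its far rim edge at about (268–362, 204). The left mouth corner shows at (273,159) and the gate roof corner at (413,163). I'll check these, then place.

Run:
```python
from h import *; import pickle
p=pickle.load(open("pics/w_over.pkl","rb"))
c,s=np.cos(HY),np.sin(HY)
def hl(X): d=X[:2]-HO; return (np.array([c*d[0]+s*d[1],-s*d[0]+c*d[1]])*1e3).round(1)
for n,uv,z in [("rimL",(270,204),.0625),("rimR",(361,204),.0625),("mouthL -110,50",(273,159),.004),("gateL -20,50",(413,163),.039)]: print(n,hl(onz(p,uv,z)))
```

```text
rimL [-103.9   31.5]
rimR [-53.9  31.5]
mouthL -110,50 [-109.8   48.7]
gateL -20,50 [-19.2  50.8]
```

Everything agrees to within about 1 mm, so I'll place it and move the pusher behind.

Run:
```python
from h import *
move_l(H(-.08,0,.015),v=.1); print(move_l(H(-.08,0,.0065),v=.02,until_force=3),read_ee_pos().round(4),read_ft_force().round(2))
ungrasp(); sleep(.1); move_l(H(-.08,0,.13),v=.25)
snap("w_placed")
grasp(10); move_pose(H(-.135,0,.10),RD(HY)); print(read_q().round(2))
move_l(H(-.135,0,.010),v=.2); print(read_opening(),read_ee_pos().round(4),read_ft_force().round(2),read_t())
```

```text
True [0.4585 0.0113 0.0078] [-0.01  0.56  2.78]
[-0.28 -0.18  2.17  0.    1.15  1.25]
0.00024673553529181336 [0.4036 0.0092 0.0106] [-0.29  0.05  0.43] 14.65
```

View pics/w_placed.png

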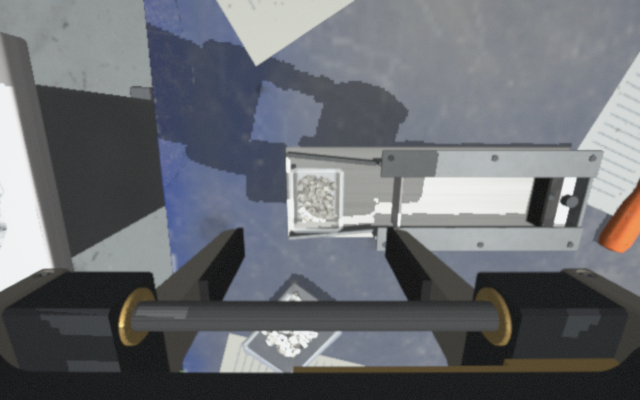

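The box lies flat and square in the tray at about (319,198), with the flap shut ahead of it. Next is the push.

Run:
```python
from h import *
c,s=np.cos(HY),np.sin(HY)
def st(n): 
    d=read_ee_pos()[:2]-HO; f=read_ft_force(); print(n,"hx,hy",round(1e3*(c*d[0]+s*d[1]),2),round(1e3*(-s*d[0]+c*d[1]),2),"F",round(c*f[0]+s*f[1],2),round(-s*f[0]+c*f[1],2),f[2].round(2),read_t())
for x in (-.09,-.06,-.04,-.02,0,.02,.04,.06):
    r=move_l(H(x,0,.010),v=.05,until_force=8); st(r)
    if r: break
else:
    sleep(.1); r=move_l(H(.1,0,.010),v=.012,until_force=7); st(r); sleep(.3); st("hold")
snap("w_push")
```

```text
False hx,hy -90.28 0.08 F 0.25 1.0 -0.34 15.7
False hx,hy -60.09 0.08 F 0.18 -0.65 -0.14 16.45
False hx,hy -39.57 0.06 F 0.59 0.2 -0.49 17.0
False hx,hy -19.61 0.02 F -0.2 0.39 0.32 17.55
False hx,hy 0.29 0.01 F 0.43 -0.81 -0.12 18.1
False hx,hy 20.26 -0.02 F -0.09 -0.48 -0.3 18.65
False hx,hy 40.25 0.0 F 0.44 -0.35 -0.42 19.2
False hx,hy 60.42 -0.17 F 0.81 0.23 -0.23 19.75
True hx,hy 90.32 0.18 F 0.06 0.01 -0.24 22.2
hold hx,hy 89.59 0.4 F 0.19 -0.5 -0.08 22.5
```

Run:
```python
import cv2
from h import *
a=cv2.imread("pics/w_push.png"); b=get_image("top")[120:270,240:440]
cv2.imwrite("pics/c3.png",np.vstack([a[:300],cv2.resize(b,None,fx=2,fy=2)[:, :].copy() if 0 else cv2.copyMakeBorder(cv2.resize(b,None,fx=2,fy=2,interpolation=cv2.INTER_CUBIC),0,0,0,240,cv2.BORDER_CONSTANT)]))
```

```text
(no output)
```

View pics/c3.png

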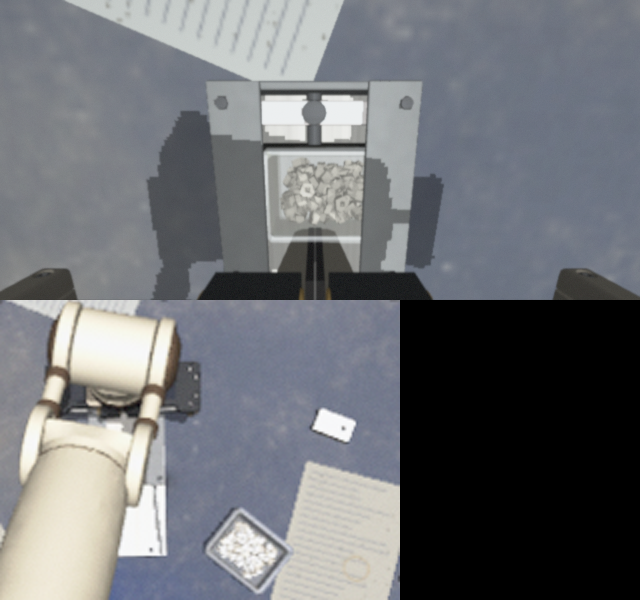

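The box sits squarely against the buffer, with its front edge at row ~150 and the dark buffer just ahead. However, the arm eased off after contact, so I'll press up in small steps to a steady 10 N.

Run:
```python
from h import *
c,s=np.cos(HY),np.sin(HY)
def F(): f=np.mean([(sleep(.02),read_ft_force())[1] for _ in range(6)],0); return c*f[0]+s*f[1]
def hx(): d=read_ee_pos()[:2]-HO; return 1e3*(c*d[0]+s*d[1])
x=.0894; L=[]
for i in range(30):
    move_l(H(x,0,.010),v=.01); f=F(); L.append((round(x*1e3,2),round(hx(),2),round(f,1)))
    if f<-8.5: break
    x+=.0003 if f>-3 else .0001
print(L); g=[]
for _ in range(6): g.append(round(F(),1))
print("hold",g,read_t())
```

```text
[(89.4, np.float64(89.43), np.float64(-0.1)), (89.7, np.float64(89.69), np.float64(-0.0)), (90.0, np.float64(90.01), np.float64(0.3)), (90.3, np.float64(90.31), np.float64(0.2)), (90.6, np.float64(90.45), np.float64(-0.5)), (90.9, np.float64(90.61), np.float64(-2.2)), (91.2, np.float64(90.78), np.float64(-4.2)), (91.3, np.float64(90.81), np.float64(-4.9)), (91.4, np.float64(90.81), np.float64(-5.8)), (91.5, np.float64(90.82), np.float64(-6.2)), (91.6, np.float64(90.84), np.float64(-6.2)), (91.7, np.float64(90.86), np.float64(-6.3)), (91.8, np.float64(90.87), np.float64(-6.5)), (91.9, np.float64(90.87), np.float64(-7.0)), (92.0, np.float64(90.87), np.float64(-7.3)), (92.1, np.float64(90.92), np.float64(-7.9)), (92.2, np.float64(90.94), np.float64(-8.0)), (92.3, np.float64(90.95), np.float64(-8.3)), (92.4, np.float64(90.9), np.float64(-8.6))]
hold [np.float64(-8.3), np.float64(-8.4), np.float64(-8.8), np.float64(-8.7), np.float64(-8.7), np.float64(-8.9)] 29.8917
```

Run:
```python
from h import *
c,s=np.cos(HY),np.sin(HY)
def F(): f=np.mean([(sleep(.02),read_ft_force())[1] for _ in range(6)],0); return round(c*f[0]+s*f[1],1)
x=.0924
for i in range(6):
    f=F()
    if f<-9.7: break
    x+=.0001; move_l(H(x,0,.010),v=.01)
print(x,[F() for _ in range(6)])
move_l(H(.086,0,.010),v=.02); print("back",F())
move_l(H(.086,0,.16),v=.1)
move_pose(H(.03,-.0,.25),RD(np.pi/2+HY)); sleep(.3); p,im=snap("w_end"); print(read_t())
cv2.imwrite("pics/c4.png",cv2.resize(im[100:240,220:480],None,fx=3,fy=3,interpolation=cv2.INTER_CUBIC))
```

```text
0.0927 [np.float64(-9.6), np.float64(-9.9), np.float64(-9.5), np.float64(-9.7), np.float64(-9.9), np.float64(-9.7)]
back 0.0
35.6417
```

View pics/c4.png

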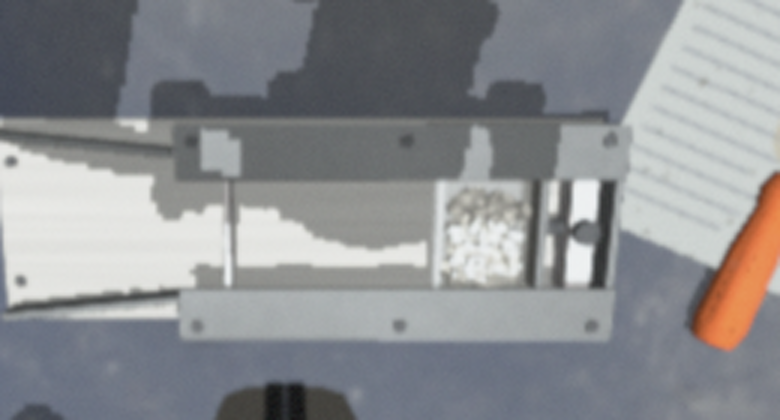

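The flap is shut, lying as a straight line at x≈230. The box is flat and square against the buffer at about (440–535, 235), and the robot is clear.

```bash
python3 -c "
from cell import *
print(sign_off())"
```

```text
the job is handed in; nothing more can be done
None
```

The small box was set on the tray, pushed through the flap and pressed home at about 10 N; after withdrawal the flap is shut with the box flat and square against the buffer, and the job was handed in at about 36 s.

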